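Fit the lipped cover on a gear housing

TASK

Close the grey gear housing with the long rectangular cover plate: tilt the plate, slide one of its short ends under the steel lip of the recess, then level it and, still holding it, lower it until it lies flat on the recess floor (do not let it drop in), and let go. Leave the short square cover and the round cover where they lie.

Things in the scene. Friction and masses are not known exactly. Their poses are not given: they have to be found in the camera images.
- cover_handle (a point): Long rectangular aluminium cover, loose, 0.3 kg: plate 120 (its x) x 80 (y) x 10 mm (z up), same both ways round, with a bridge handle over its middle: a bar 76 long (x), 16 wide (y), 20 high on two end posts. Point: centre of the bar, 46 mm above the plate's underside, above its centre; axes as the plate. Grasp the bar across its 16 mm width.
- housing: Grey gear housing, fixed, 156 (x) x 120 (y) mm, on a dark base plate 210 x 150 x 10 mm. Origin: centre of its underside on the bench, z up; the lip is at its -x end. In its top is a recess, centred, 132 (x) x 96 (y) mm, flat floor 40 mm above the bench; walls 12 mm thick, tops at +x and both y sides 60 mm above the bench.
- lip (a point): Middle of the lip's free lower edge, 64 mm above the bench (24 above the recess floor). The lip is a steel strip 8 mm thick on the housing's -x wall; it overhangs the recess by 22 mm (housing x = -66 to -44 mm) over its full width. The plate goes in only tilted, end under the lip lower (15 to 30 degrees suits). Axes as the housing.
- seat (a point): Centre of the recess floor, 40 mm above the bench, axes as the housing. Seated, the long cover lies level with the middle of its underside here, its x along the housing's x either way round: 6 mm of play each way in x, 8 mm in y, 10 to 22 mm of it beneath the lip.
- short_handle (a point): Bystander: a square aluminium cover, 80 x 80 x 10 mm, loose, with a like handle 66 mm long. This point is the centre of its handle's bar, 46 mm above the bench.
- round_handle (a point): Bystander: a round aluminium cover, 104 mm across and 10 mm thick, loose, with a like handle 76 mm long. This point is the centre of its handle's bar, 46 mm above the bench.
There are look-alikes about, which are no part of the job. Leave any pink or turquoise look-alike of the part that bears cover_handle alone.

How it is judged:
By the outcome, as a careful person would: the job done as asked, in the order asked, and still so for the second after the job is handed in, with the robot touching nothing.
It also fails if it takes over 40 s, if anything falls off the work surface, if the arm or the gripper's body presses on something with over 40 N, if the wrist force passes 120 N, or if a joint passes its speed limit or range.

ROBOT

A 7-joint arm with a two-finger parallel gripper is mounted at the origin on the work surface. World frame = base frame: x ahead of the robot, y to its left, z up, the work surface at z = 0. Lengths are in m, angles in rad, forces in N, time in s.
With the tool pointing down it reaches from about 0.4 to 0.85 m from the base axis. Payload 10.4 kg.
Tool frame: the origin (TCP) lies at the very end of the fingers, on their centre line; the grasp point (between the pads) lies 19 mm behind it; x points along the fingers, z is the direction in which the jaws open and shut, and the axes are right-handed (so a half turn about x gives the same grasp; the last joint's range is limited). The gripper opens to 85 mm and grips with 20 to 120 N. Pads are 22 mm wide; open, the fingers measure 114 mm over their backs; the gripper's body (76 mm by 85 mm) begins 54 mm behind the grasp point. The pads swing forward as they close: fully open they stand 13 mm farther back than shut.
Start: joints at [1.227, 0.332, -0.065, 1.46, 0.022, 1.35, -0.088], TCP at [0.197, -0.593, 0.231] pointing down, gripper open.
Joint ranges: [-2.6, 2.6], [-0.5, 2.12], [-1.47, 1.34], [0.16, 2.42], [-1.27, 4.41], [0.06, 2.06], [-2.6, 2.6]. Speed limits (rad/s): [2.22, 2.22, 2.79, 2.79, 3.14, 3.14, 3.14].

INTERFACE

Orientations are given as a unit quaternion [x, y, z, w].
In Python, from workcell import get_obs, camera, camera_info, hand_in gives the robot as it stands.
- The arm moves only by the tool move_arm, never from a script. Its argument "motion" is text: rows parted by semicolons, each of 4 numbers parted by spaces: the shift along the world's x, y, z in m, then the turn about the world's z in rad. In form: tx ty tz spin; .... A call has 1 to 10 rows; each row is the pose to reach, as a shift and turn from the pose commanded when the call began; what a row does not reach only later rows make up. A row lasts 1/8 s, in which the tool goes at most 62.5 mm and 10.7 degrees, less where a joint would pass 70% of its speed; a pose out of reach is approached as far as the arm can. A call with a gripper value outside its range is refused whole. "grip" is the opening, from 0 (shut) to 1 (fully open), set as the call begins (left out, the last holds). The fingers move at their own pace and stop on an object; "force" is the grip in N (left out, the last holds). Time passes only in rows, so rows that repeat a pose let the fingers close. It gives the time, the measured TCP pose, the force and the opening at its end, in the units of the state.
- get_obs(): the state, without advancing time (a new reading comes with each control period).
- camera(name): name is "side" or "top" or "wrist"; returns (picture, depth): 384x512x3 uint8, red, green, blue; 384x512 float32, m along the optical axis (not along the pixel's ray), 0 where there is no reading.
- camera_info(name): a dict with "camera_matrix" (3x3 intrinsics, pixels), "k1" (the pictures are not rectified: a ray, as slopes to the right and down, at radius r is drawn at 1 + k1 r^2 times it, then the intrinsics apply), "eye" and "attitude" of the camera in the world. Camera axes: x right, y up, looking along -z (the intrinsics and any distortion apply to the point x, -y, -z); pixel columns grow to the right and rows downward; lengths in m; the calibration is good to about 2 mm. A picture is of the moment at which its call begins: read the wrist's pose just before it. camera_info takes no time and is no camera call; for the wrist camera it gives the pose at the moment of the call.
- hand_in(): hands the job in, once; it reports no verdict.
The state is a dict: "clock": time; "joint_pos": joint angles; "joint_velocities": joint speeds; "tau": joint torques, N m; "position": TCP position; "ee_rot": TCP orientation; "ft_force": force on the tool from outside, world axes, zero at the start; "torque": the same for the moment, N m; "grip_width": opening from 0.0 (shut) to 1.0 (fully open).
Only numpy, scipy, OpenCV 4.12 (cv2) and the standard library are available. Lean on these libraries where they do the work, as an engineer would, in place of code of your own. Each camera call takes 0.05 s, during which the arm holds its last target.

## Working session

There is one attempt and no reset: what is moved stays moved. The work goes in short steps, Python scripts to look and compute and a tool call to move; the robot and the scene stay as the last step left them, time stands still between calls to the robot, and variables do not carry over. Pictures are saved under pics/ and viewed, and the job is handed in when it is done.

Besides the shell and the picture viewer there is one more tool, called as name(argument=value, ...), one argument or row to a line, values as JSON. move_arm: Moves the arm, as the interface text tells. Its arguments: {"type":"object","properties":{"motion":{"type":"string"},"grip":{"type":"number"},"force":{"type":"number"}},"required":["motion"]}

```bash
mkdir -p pics
cat > h.py <<'E'
import numpy as np, cv2, json
from workcell import get_obs, camera, camera_info
def snap(n,tag):
    info=camera_info(n); im,d=camera(n)
    np.savez(f'{tag}.npz',im=im,d=d,K=info['camera_matrix'],k1=info['k1'],eye=info['eye'],att=np.array(info['attitude']))
    cv2.imwrite(f'pics/{tag}.png',im[:,:,::-1]); return im,d,info
E
python3 - <<'E'
from h import *
for n in ['top','side','wrist']:
    im,d,i=snap(n,n+'0'); print(n,i)
print(get_obs())
E
```

```text
top {'camera_matrix': array([[448.83347374,   0.        , 261.41589768],
       [  0.        , 448.83347374, 195.31061315],
       [  0.        ,   0.        ,   1.        ]]), 'k1': -0.16647560157872257, 'eye': array([ 0.30288668, -0.02145902,  1.33414403]), 'attitude': array([-0.03288662,  0.0449957 ,  0.71216018, -0.69980121])}
side {'camera_matrix': array([[470.17432507,   0.        , 253.13725829],
       [  0.        , 470.17432507, 183.47711808],
       [  0.        ,   0.        ,   1.        ]]), 'k1': -0.04446934927689142, 'eye': array([-0.09421318,  0.77791954,  0.73292337]), 'attitude': array([-0.13843583,  0.4448418 ,  0.84500535, -0.26252096])}
wrist {'camera_matrix': array([[321.59759185,   0.        , 258.01610826],
       [  0.        , 321.59759185, 190.24467657],
       [  0.        ,   0.        ,   1.        ]]), 'k1': -0.08189088545445088, 'eye': array([ 0.26366859, -0.57013113,  0.37363722]), 'attitude': array([-0.11268067,  0.08204345, -0.57931162,  0.80310023])}
{'clock': 0.15, 'joint_pos': array([ 1.22739325,  0.3327346 , -0.06468899,  1.46068244,  0.02160663,
        1.34988151, -0.08851332]), 'joint_velocities': array([-0.00036611,  0.00095449, -0.00075188, -0.00355455, -0.00046485,
       -0.00034936,  0.00163783]), 'tau': array([ 1.99295969e-04, -6.25825739e+01,  4.92406497e-02, -3.91853678e+01,
        1.63257122e-02,  7.54738867e-03, -1.60511433e-06]), 'position': array([ 0.19699584, -0.5928799 ,  0.23072523]), 'ee_rot': array([ 0.41392065,  0.57373716, -0.41353173,  0.57313774]), 'ft_force': array([ 0.54011075,  0.30828844, -0.32840039]), 'torque': array([ 0.05359538,  0.02557265, -0.03151521]), 'grip_width': 1.001333337203508}
```

View pics/top0.png

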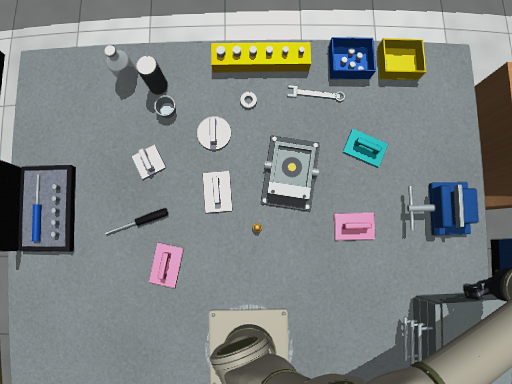

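View pics/side0.png

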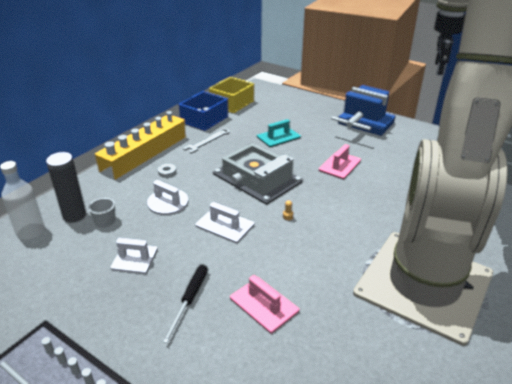

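View pics/wrist0.png

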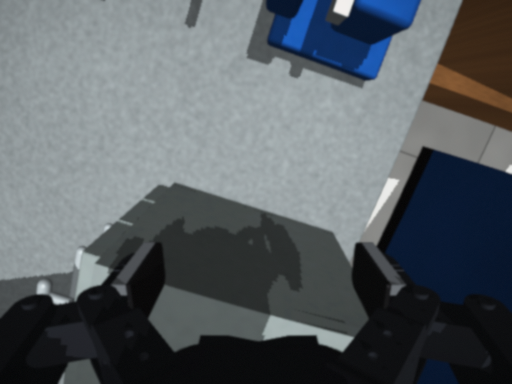

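```bash
cat >> h.py <<'E'
from scipy.spatial.transform import Rotation as R
def load(tag): return np.load(f'{tag}.npz')
def rays(z,uv):
    K=z['K']; uv=np.asarray(uv,float).reshape(-1,1,2)
    s=cv2.undistortPoints(uv,K,np.array([float(z['k1']),0,0,0,0]))[:,0]
    return R.from_quat(z['att']).apply(np.c_[s[:,0],-s[:,1],-np.ones(len(s))])
def onz(z,uv,h):
    r=rays(z,uv); e=z['eye']; return e+r*((h-e[2])/r[:,2])[:,None]
def cloud(z):
    H,W=z['d'].shape; v,u=np.mgrid[:H,:W]
    r=rays(z,np.c_[u.ravel(),v.ravel()]); return (z['eye']+r*z['d'].reshape(-1,1)).reshape(H,W,3)
E
python3 - <<'E'
from h import *
z=load('top0'); P=cloud(z); im=z['im']
hsv=cv2.cvtColor(im,cv2.COLOR_RGB2HSV)
print(P[240,217],P[191,217],P[191,216])
cv2.imwrite('pics/crop_top.png',cv2.resize(im[120:220,190:335,::-1],None,fx=5,fy=5,interpolation=cv2.INTER_CUBIC))
# plate
m=((hsv[...,2]>190)&(hsv[...,1]<40)).astype(np.uint8)
n,l,s,c=cv2.connectedComponentsWithStats(m)
for i in range(1,n):
    if s[i,4]>100: 
        q=P[l==i]; print(i,s[i],c[i],np.median(q,0))
E
```

```text
[0.31925176 0.08817096 0.00238357] [0.45918743 0.08283599 0.05185386] [0.45867176 0.08533235 0.05647976]
1 [ 226   11   75   29 2042] [263.13271303  25.38981391] [ 1.3860487  -0.0836026  -0.74871743]
2 [ 301   10   74   31 1968] [336.26473577  23.7804878 ] [ 1.40270059 -0.45106454 -0.74886069]
3 [ 374   10   72   33 1893] [409.4770206   25.02482831] [ 1.40684847 -0.84106502 -0.74848679]
4 [151  13  73  14 839] [187.89868892  19.659118  ] [ 1.42929476  0.29145117 -0.74856952]
5 [443  12  64  20 993] [474.96676737  21.50654582] [ 1.4458686  -1.2152669  -0.74869345]
6 [ 79  16  71  15 678] [114.74631268  23.6179941 ] [ 1.42565769  0.66735355 -0.74848037]
8 [ 13  23  65  14 492] [46.4796748  29.35162602] [ 1.42212329  1.03855091 -0.74949503]
9 [ 150   26   75   17 1043] [187.11792905  33.7852349 ] [ 1.35112004  0.2972017  -0.74898404]
10 [ 78  28  71  18 973] [113.37718397  36.94141829] [ 1.35069588  0.67287784 -0.74886036]
12 [ 446   30   66   55 1849] [483.10924824  49.97620335] [ 1.29320382 -1.23568426 -0.74869442]
13 [   5   33   72   72 1222] [33.36988543 55.05237316] [ 1.3332572   
[... 400 characters left out ...]
57 565] [  7.32212389 133.71681416] [ 0.86446208  1.21260302 -0.74910088]
41 [197 116  34  33 771] [213.60311284 131.89105058] [0.64208686 0.0928548  0.01168616]
47 [146 145  19  27 269] [154.73605948 158.01115242] [0.56723482 0.27367463 0.01110639]
54 [132 149  19  30 269] [141.30855019 162.78810409] [0.55251067 0.31144594 0.01343744]
64 [203 171  29  42 960] [216.96666667 190.98020833] [0.46379661 0.08487987 0.01149495]
70 [268 182  43  17 449] [288.88195991 189.67037862] [ 0.45670267 -0.1223162   0.07278629]
73 [458 185   6  41 107] [460.54205607 205.36448598] [ 0.39730221 -0.607034    0.12140883]
99 [ 210  310   76   44 1059] [244.17752597 320.88762984] [0.08725476 0.01474601 0.01288843]
```

View pics/crop_top.png

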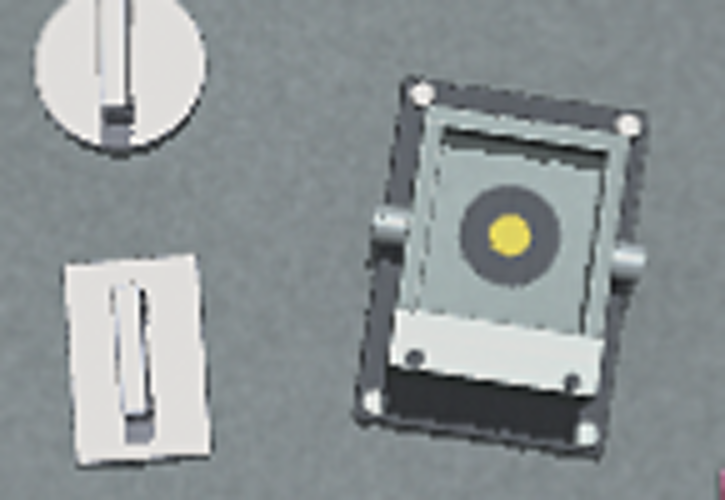

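Run:
```python
from h import *
z=load('top0'); P=cloud(z); im=z['im']
hsv=cv2.cvtColor(im,cv2.COLOR_RGB2HSV)
m=((hsv[...,2]>190)&(hsv[...,1]<40)).astype(np.uint8)
n,l,s,c=cv2.connectedComponentsWithStats(m)
def rect(mask,h):
    cs,_=cv2.findContours(mask.astype(np.uint8),cv2.RETR_EXTERNAL,cv2.CHAIN_APPROX_NONE)
    cc=max(cs,key=cv2.contourArea)[:,0]
    q=onz(z,cc,h)[:,:2]; r=cv2.minAreaRect((q*1000).astype(np.float32)); return r, cv2.boxPoints(r)
def show(name,r): print(name,r[0],'\n',r[1])
show('plate',rect(l==64,.010)); show('lip',rect(l==70,.072))
# handle bar top by depth
reg=np.zeros(m.shape,bool); reg[165:218,198:238]=1
b=reg&(P[...,2]>.045); show('bar',rect(b,.056)); q=P[b];print('bar cloud',b.sum(),np.median(q,0),q.min(0),q.max(0))
# housing by depth 
reg=np.zeros(m.shape,bool); reg[130:215,255:330]=1
b=reg&(P[...,2]>.052)&(P[...,2]<.085);show('hous wall',rect(b,.060))
b=reg&(P[...,2]>.064)&(P[...,2]<.085);show('lipdepth',rect(b,.072)); 
q=P[b];print(np.median(q,0))
y=reg&(hsv[...,0]>20)&(hsv[...,0]<35)&(hsv[...,1]>120); show('yellow',rect(y,.040)); print(np.median(P[y],0))
```

```text
plate ((463.4076232910156, 86.53689575195312), (118.72357940673828, 78.81524658203125), 3.3228063583374023) 
 [[401.8615   122.43758 ]
 [406.42975   43.75483 ]
 [524.95374   50.636215]
 [520.3855   129.31897 ]]
lip ((456.693115234375, -122.33564758300781), (118.17475128173828, 32.4542121887207), 80.25898742675781) 
 [[ 430.70267  -177.82559 ]
 [ 462.689    -183.31668 ]
 [ 482.68356   -66.8457  ]
 [ 450.69724   -61.354614]]
bar ((462.0828857421875, 85.93842315673828), (75.7117691040039, 16.519121170043945), 3.9478800296783447) 
 [[423.74817   91.572044]
 [424.8855    75.092125]
 [500.4176    80.3048  ]
 [499.28027   96.78472 ]]
bar cloud 162 [0.45903911 0.08530632 0.05685985] [ 0.30288668 -0.02145902  0.04511064] [0.49990527 0.09427566 1.33414403]
hous wall ((515.9595947265625, -133.24990844726562), (121.37532806396484, 157.643798828125), 80.4050064086914) 
 [[ 428.1248  -179.95035]
 [ 583.56323 -206.22684]
 [ 603.79443  -86.54947]
 [ 448.35596  -60.27298]]
lipdepth ((455.8755187988281, -122.41551971435547), (120.37178039550781, 35.78995895385742), 79.5632553100586) 
 [[ 427.37393  -178.36398 ]
 [ 462.57175  -184.84734 ]
 [ 484.3771    -66.46706 ]
 [ 449.1793    -59.983704]]
[ 0.45694096 -0.12288981  0.07256765]
yellow ((529.349853515625, -134.66229248046875), (20.636991500854492, 20.81229591369629), 89.17416381835938) 
 [[ 518.796    -144.82974 ]
 [ 539.6062   -145.1297  ]
 [ 539.9037   -124.49484 ]
 [ 519.0935   -124.194885]]
[ 0.52779229 -0.13441867  0.04243537]
```

Run:
```python
from h import *
o=get_obs(); M=R.from_quat(o['ee_rot']).as_matrix(); print(M.round(3)); 
a=np.degrees(np.arctan2(M[1,2],M[0,2])); print('jaw yaw',a,'turn to 93.5 deg:',[((93.5-a+90)%180-90)])
print(o['clock'],np.array([.4775,.087,.027])-o['position'])
```

```text
[[-0.     0.949  0.315]
 [ 0.001  0.315 -0.949]
 [-1.    -0.    -0.001]]
jaw yaw -71.6197251416466 turn to 93.5 deg: [np.float64(-14.880274858353403)]
0.15 [ 0.28050416  0.6798799  -0.20372523]
```

move_arm(
  motion="0.02 0.05 0 -0.02; 0.04 0.1 0 -0.05; 0.065 0.155 0 -0.08; 0.085 0.21 0 -0.11; 0.11 0.265 0 -0.14; 0.13 0.32 0 -0.17; 0.155 0.375 0 -0.2; 0.175 0.43 0 -0.23; 0.2 0.485 0 -0.26; 0.22 0.54 0 -0.26",
  grip=0.8,
)

```text
clock: 1.4
position: [0.4175, -0.0512, 0.2314]
ee_rot: [0.485, 0.515, -0.485, 0.515]
ft_force: [0.9, -1.0, -0.0]
grip_width: 0.798
```

move_arm(
  motion="0.02 0.05 -0.02 0; 0.04 0.1 -0.05 0; 0.06 0.138 -0.08 0; 0.06 0.138 -0.1 0; 0.06 0.138 -0.1 0; 0.06 0.138 -0.1 0",
)

```text
clock: 2.15
position: [0.4774, 0.0844, 0.1321]
ee_rot: [0.485, 0.514, -0.485, 0.515]
ft_force: [0.3, -0.0, 0.6]
grip_width: 0.801
```

Run:
```python
from h import *
snap('wrist','wrist1'); o=get_obs(); print(o['position'],o['clock'],o['ft_force'])
```

```text
[0.47761444 0.08435139 0.13237668] 2.2 [ 0.25705039 -0.74121231 -0.48976999]
```

View pics/wrist1.png

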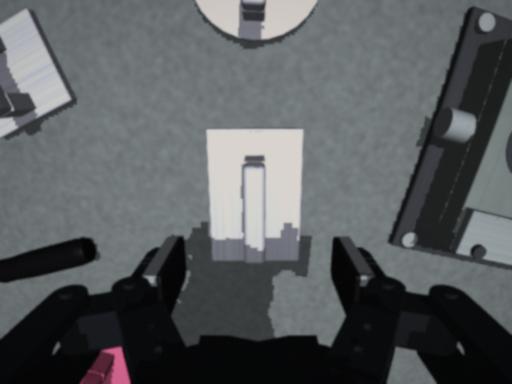

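Run:
```python
from h import *
z=load('wrist1'); P=cloud(z)
print(P[100,150])
reg=np.zeros(P.shape[:2],bool); reg[120:270,200:310]=1
b=reg&(P[...,2]>.04)&(P[...,2]<.075)
cs,_=cv2.findContours(b.astype(np.uint8),0,cv2.CHAIN_APPROX_NONE); cc=max(cs,key=cv2.contourArea)[:,0]
q=onz(z,cc,.056)[:,:2]*1000; print(cv2.minAreaRect(q.astype(np.float32)),len(cc),np.median(P[b],0))
im=z['im']; m=reg&(im.min(-1)>200)
# plate left/right edges rows 140-200 at z=.01
for v in (140,160,180,200): 
    u=np.where(m[v])[0]; print(v,onz(z,[[u.min()-.5,v],[u.max()+.5,v]],.010)[:,:2])
u=np.where((m[:,215]))[0].min(); w=np.where((m[:,295]))[0].min(); print('far edge',onz(z,[[215,u-.5],[295,w-.5]],.01)[:,:2])
```

```text
[0.54173545 0.17890735 0.00164728]
((466.37432861328125, 87.18382263183594), (77.17313385009766, 15.614496231079102), 3.7849605083465576) 230 [0.46924134 0.08714191 0.05619646]
140 [[0.51209783 0.12887826]
 [0.51665909 0.05237619]]
160 [[0.49540689 0.12770717]
 [0.50000143 0.05081163]]
180 [[0.47817583 0.1265247 ]
 [0.48275349 0.05002535]]
200 [[0.46034297 0.12532772]
 [0.464906   0.04918897]]
far edge [[0.52102758 0.12291774]
 [0.52492094 0.05766614]]
```

move_arm(
  motion="0 0.002 -0.03 0; 0 0.002 -0.06 0; 0 0.002 -0.085 0; 0 0.002 -0.102 0; 0 0.002 -0.102 0; 0 0.002 -0.102 0",
)

```text
clock: 2.95
position: [0.4779, 0.0869, 0.0304]
ee_rot: [0.485, 0.514, -0.484, 0.515]
ft_force: [-0.1, 0.0, 0.1]
grip_width: 0.801
```

move_arm(
  motion="0 0 0 0; 0 0 0 0; 0 0 0 0; 0 0 0 0; 0 0 0 0; 0 0 0 0",
  grip=0,
  force=25,
)

```text
clock: 3.7
position: [0.4773, 0.0869, 0.0297]
ee_rot: [0.485, 0.515, -0.485, 0.515]
ft_force: [-1.2, -0.1, 6.5]
grip_width: 0.183
```

move_arm(
  motion="0 0 0.02 0; 0 0 0.05 0; 0 0 0.08 0; 0 0 0.11 0; 0 0 0.11 0; 0 0 0.11 0",
)

```text
clock: 4.45
position: [0.4765, 0.0866, 0.1386]
ee_rot: [0.484, 0.515, -0.485, 0.515]
ft_force: [0.1, -0.5, -3.3]
grip_width: 0.182
```

Run:
```python
from h import *
snap('wrist','wrist2');snap('side','side2'); o=get_obs(); print(o['position'],o['clock'],o['ft_force'],o['grip_width'])
z=load('side2'); cv2.imwrite('pics/side2c.png',cv2.resize(z['im'][80:270,130:330,::-1],None,fx=3,fy=3))
```

```text
[0.47624604 0.08667307 0.13816637] 4.55 [-0.55196544 -1.10361622 -3.0111851 ] 0.18528368552468266
```

View pics/wrist2.png

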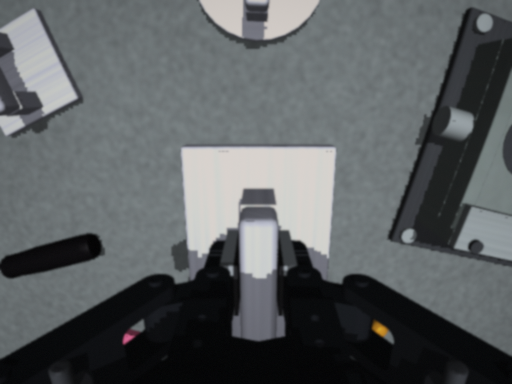

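View pics/side2c.png

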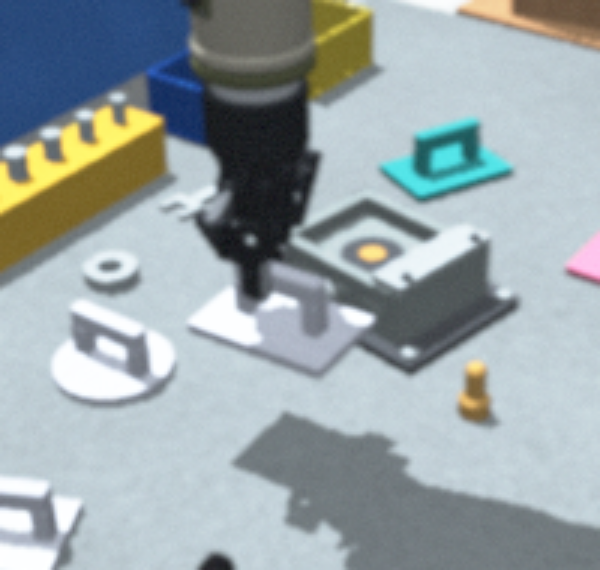

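```bash
cat > tilt.py <<'E'
from h import *
import sys
def tilt(tag):
    z=load(tag); P=cloud(z); im=z['im']; o=get_obs()
    reg=np.zeros(P.shape[:2],bool); reg[60:330,150:370]=1
    tcp=o['position']; d=P-tcp
    # axes: tool z = jaw
    M=R.from_quat(o['ee_rot']).as_matrix(); j=M[:,2]; f=np.cross(j,[0,0,1]); f=f*np.sign(f[0])
    a=d@f; b=d@j; h=P[...,2]-tcp[2]
    s=reg&(im.min(-1)>150)&(np.abs(b)<.045)&(a>.012)&(a<.06)&(h<.035)&(h>-.05)&((np.abs(b)>.012)|(a>.04))
    A=np.c_[a[s],b[s],np.ones(s.sum())]; x=h[s]
    for _ in range(4):
        c,*_=np.linalg.lstsq(A,x,rcond=None); r=x-A@c; k=np.abs(r)<max(.002,2*r.std()); A=A[k];x=x[k]
    print('tilt deg (+x up)',np.degrees(np.arctan(c[0])),'roll',np.degrees(np.arctan(c[1])),'h0',c[2],len(x),'amax',np.percentile(A[:,0],99.5))
    print('TCP',tcp,'t',o['clock'],'F',o['ft_force'],'f yaw',np.degrees(np.arctan2(f[1],f[0])))
if __name__=='__main__':
    if len(sys.argv)>2: snap('wrist',sys.argv[1])
    tilt(sys.argv[1])
E
python3 tilt.py wrist2
```

```text
tilt deg (+x up) -0.09035213502964362 roll 0.032841593362782404 h0 -0.018778310915563624 7438 amax 0.046684948739891916
TCP [0.47624604 0.08667307 0.13816637] t 4.55 F [-0.55196544 -1.10361622 -3.0111851 ] f yaw 3.4865290765216037
```

move_arm(
  motion="-0.015 -0.035 0 -0.04; -0.03 -0.075 0 -0.09; -0.045 -0.12 0 -0.14; -0.06 -0.165 0 -0.19; -0.065 -0.202 0 -0.23; -0.065 -0.202 -0.015 -0.23; -0.065 -0.202 -0.025 -0.23; -0.065 -0.202 -0.025 -0.23; -0.065 -0.202 -0.025 -0.23",
  force=20,
)

```text
clock: 5.68
position: [0.4124, -0.1143, 0.1144]
ee_rot: [0.54, 0.456, -0.54, 0.456]
ft_force: [0.4, 0.2, -3.3]
grip_width: 0.184
```

```bash
python3 tilt.py wrist3 s
```

```text
tilt deg (+x up) -31.971309283054623 roll -0.37697282375754354 h0 -0.0034424625234214736 11337 amax 0.0598705447261573
TCP [ 0.41247327 -0.11456228  0.11460638] t 5.725 F [-0.49883849  0.25075726 -4.41971527] f yaw -9.61984821304077
```

View pics/wrist3.png

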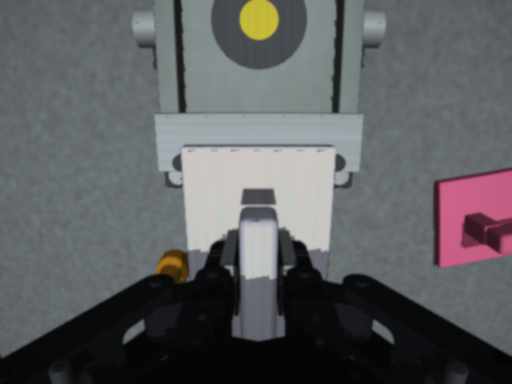

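move_arm(
  motion="0 0 -0.006 0; 0 0 -0.012 0; -0.002 0 -0.015 0; -0.005 0.001 -0.018 0; -0.008 0.0015 -0.021 0; -0.011 0.002 -0.024 0; -0.014 0.0025 -0.027 0; -0.016 0.003 -0.029 0; -0.016 0.003 -0.029 0",
)

```text
clock: 6.85
position: [0.3966, -0.1123, 0.0856]
ee_rot: [0.541, 0.456, -0.54, 0.456]
ft_force: [1.7, -0.9, 2.2]
grip_width: 0.182
```

```bash
sed -i 's/s=reg&/s=reg\&(im[...,0].astype(int)>=im[...,2].astype(int)+2)\&/' tilt.py; python3 tilt.py wrist3; python3 tilt.py wrist4 s
```

```text
tilt deg (+x up) 0.05524801447265646 roll -0.1461820799511269 h0 0.009545403992425603 9530 amax 0.05968659767803728
TCP [ 0.39663309 -0.11230225  0.08564942] t 6.85 F [ 1.73545551 -0.94403652  2.22973469] f yaw -9.694590498254152
  ret = _var(a, axis=axis, dtype=dtype, out=out, ddof=ddof,
  arrmean = um.true_divide(arrmean, div, out=arrmean,
  ret = ret.dtype.type(ret / rcount)
Traceback (most recent call last):
  File "tilt.py", line 18, in <module>
    tilt(sys.argv[1])
    ~~~~^^^^^^^^^^^^^
  File "tilt.py", line 14, in tilt
    print('tilt deg (+x up)',np.degrees(np.arctan(c[0])),'roll',np.degrees(np.arctan(c[1])),'h0',c[2],len(x),'amax',np.percentile(A[:,0],99.5))
                                                                                                                    ~~~~~~~~~~~~~^^^^^^^^^^^^^
IndexError: index -1 is out of bounds for axis 0 with size 0
```

View pics/wrist4.png

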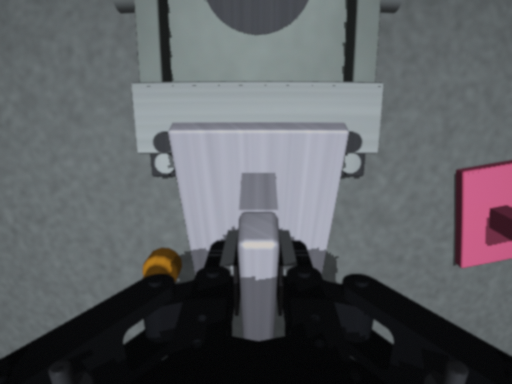

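```bash
cat > tilt.py <<'E'
from h import *
import sys
def tilt(tag,r0,r1):
    z=load(tag); P=cloud(z); o=get_obs(); tcp=o['position']; M=R.from_quat(o['ee_rot']).as_matrix(); j=M[:,2]; f=np.cross(j,[0,0,1]); f=f*np.sign(f[0])
    d=P-tcp; s=np.zeros(P.shape[:2],bool); s[r0:r1,198:230]=1; s[r0:r1,286:318]=1; s&=z['d']>0
    a=(d@f)[s]; b=(d@j)[s]; x=d[...,2][s]; A=np.c_[a,b,np.ones(len(a))]
    for _ in range(5):
        c,*_=np.linalg.lstsq(A,x,rcond=None); r=x-A@c; k=np.abs(r)<max(.0015,2*r.std()); A=A[k];x=x[k]
    print('tilt',np.degrees(np.arctan(c[0])),'roll',np.degrees(np.arctan(c[1])),'h0',c[2],len(x),'std',r.std())
    print('TCP',tcp,'t',o['clock'],'F',o['ft_force'],'yaw',np.degrees(np.arctan2(f[1],f[0])))
if __name__=='__main__':
    if len(sys.argv)>4: snap('wrist',sys.argv[1])
    tilt(sys.argv[1],int(sys.argv[2]),int(sys.argv[3]))
E
python3 tilt.py wrist3 155 225; python3 tilt.py wrist4 140 225
python3 - <<'E'
from h import *
# lip/housing from wrist4 : lip top edges z=.072
z=load('wrist4'); im=z['im']
p=onz(z,[[131,85],[383,82],[380,152],[137,152]],.072); print(p.round(4)); print(p.mean(0))
z=load('wrist3'); p=onz(z,[[154.5,114],[363,113.5],[361,170],[158,170]],.072); print(p.round(4)); print(p.mean(0))
E
```

```text
tilt 0.030374031761519687 roll -0.1623081320044184 h0 0.009613723167165206 4407 std 0.0005857707493317537
TCP [ 0.39655373 -0.11225742  0.08559541] t 6.9 F [ 1.36536809 -1.01417918  2.84124493] yaw -9.69669539224363
tilt 21.430026388078087 roll -0.025451495487693935 h0 -0.019960708399250876 5385 std 0.0005249086410497835
TCP [ 0.39655373 -0.11225742  0.08559541] t 6.9 F [ 1.36536809 -1.01417918  2.84124493] yaw -9.69669539224363
[[ 0.4827 -0.0652  0.072 ]
 [ 0.464  -0.1829  0.072 ]
 [ 0.4308 -0.1788  0.072 ]
 [ 0.4511 -0.0599  0.072 ]]
[ 0.45715381 -0.1217164   0.072     ]
[[ 0.4834 -0.0658  0.072 ]
 [ 0.4639 -0.1828  0.072 ]
 [ 0.4312 -0.1788  0.072 ]
 [ 0.4513 -0.0599  0.072 ]]
[ 0.45748187 -0.12185094  0.072     ]
```

move_arm(
  motion="0 0 0 0; 0 0 0 0; 0 0 0.03 0; 0 0 0.065 0; 0.03 -0.005 0.065 0; 0.07 -0.012 0.065 0; 0.11 -0.019 0.065 0; 0.136 -0.023 0.065 0; 0.136 -0.023 0.065 0; 0.136 -0.023 0.065 0",
  force=60,
)

```text
clock: 8.15
position: [0.5307, -0.1347, 0.1492]
ee_rot: [-0.54, -0.457, 0.541, -0.455]
ft_force: [0.0, -0.3, -3.5]
grip_width: 0.179
```

```bash
python3 tilt.py wrist5 140 225 s
python3 - <<'E'
from h import *
z=load('wrist5'); p=onz(z,[[256,130]],.1);snap('side','side5'); z=load('side5'); cv2.imwrite('pics/side5c.png',cv2.resize(z['im'][80:250,160:350,::-1],None,fx=4,fy=3.5))
E
```

```text
tilt 20.867283612122492 roll -0.011617996028713036 h0 -0.020381062919421877 5393 std 0.0005316254238008892
TCP [ 0.53074678 -0.13490198  0.14959759] t 8.2 F [-0.28693521 -0.52435223 -4.3958125 ] yaw -9.687422120671323
```

View pics/side5c.png

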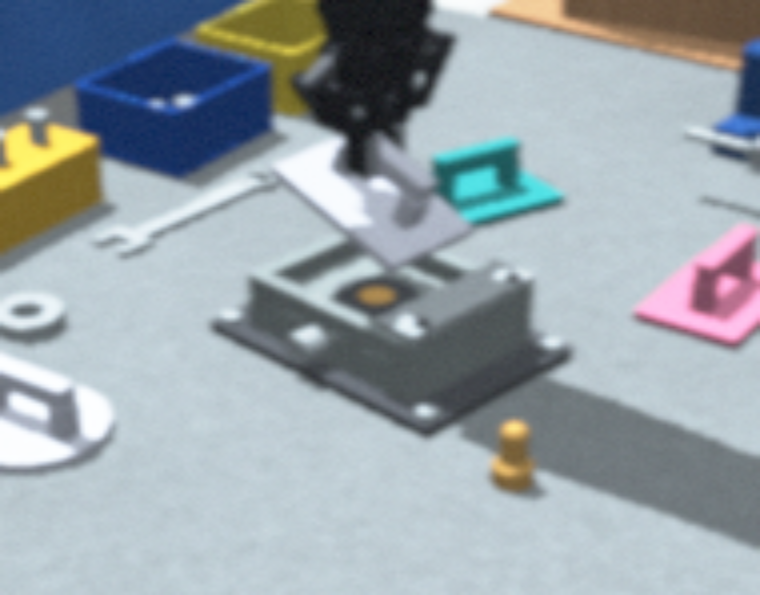

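View pics/wrist5.png

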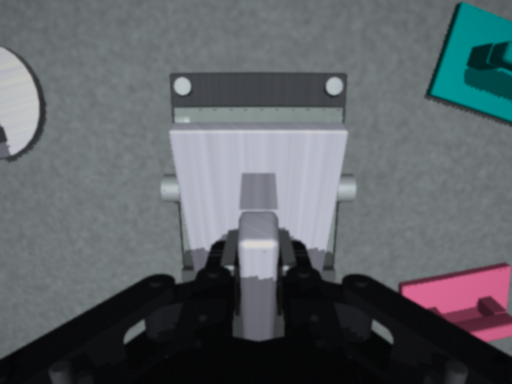

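Run:
```python
from h import *
z=load('wrist2'); p=onz(z,[[220,146],[300,146]],.1194); f=np.array([np.cos(.061),np.sin(.061)]); print((p[:,:2]-[.47625,.08667])@f)
```

```text
[0.04719375 0.04718346]
```

move_arm(
  motion="0.004 -0.0005 -0.015 0; 0.004 -0.0005 -0.03 0; 0.004 -0.0005 -0.043 0; 0.004 -0.0005 -0.05 0; 0.004 -0.0005 -0.054 0; 0.004 -0.0005 -0.054 0; 0.004 -0.0005 -0.054 0",
)

```text
clock: 9.12
position: [0.5364, -0.1357, 0.0968]
ee_rot: [0.541, 0.456, -0.54, 0.456]
ft_force: [0.1, 0.3, -3.7]
grip_width: 0.176
```

```bash
python3 tilt.py wrist6 140 225 s
python3 - <<'E'
from h import *
snap('side','side6'); z=load('side6'); cv2.imwrite('pics/side6c.png',cv2.resize(z['im'][80:250,160:350,::-1],None,fx=4,fy=3.5))
E
```

```text
tilt 21.037130100505284 roll -0.0034230528388347905 h0 -0.020044916519537933 5385 std 0.0005272414811934772
TCP [ 0.53637421 -0.13570964  0.09677703] t 9.175 F [-0.3222228  -0.12628722 -3.63316257] yaw -9.69758731676705
```

View pics/side6c.png

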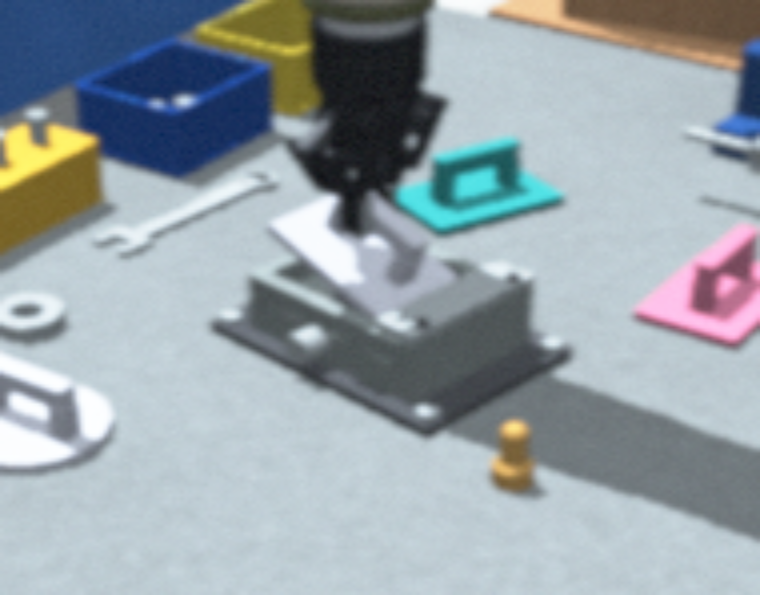

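move_arm(
  motion="-0.004 0.0005 -0.001 0; -0.008 0.0015 -0.001 0; -0.012 0.002 -0.001 0; -0.016 0.0025 -0.001 0; -0.019 0.003 -0.001 0; -0.0215 0.0035 -0.001 0; -0.0215 0.0035 -0.001 0",
)

```text
clock: 10.1
position: [0.5145, -0.1321, 0.0954]
ee_rot: [-0.54, -0.456, 0.541, -0.456]
ft_force: [0.4, 0.1, -4.5]
grip_width: 0.18
```

```bash
python3 tilt.py wrist7 140 225 s
python3 - <<'E'
from h import *
snap('side','side7'); z=load('side7'); cv2.imwrite('pics/side7c.png',cv2.resize(z['im'][80:250,160:350,::-1],None,fx=4,fy=3.5))
E
```

```text
tilt 21.025609722160496 roll 0.02811533303046668 h0 -0.019985254938903328 5383 std 0.0005344366696846125
TCP [ 0.51461356 -0.132158    0.09538135] t 10.15 F [-0.10771448 -0.59569513 -3.41562611] yaw -9.6965746246112
```

View pics/side7c.png

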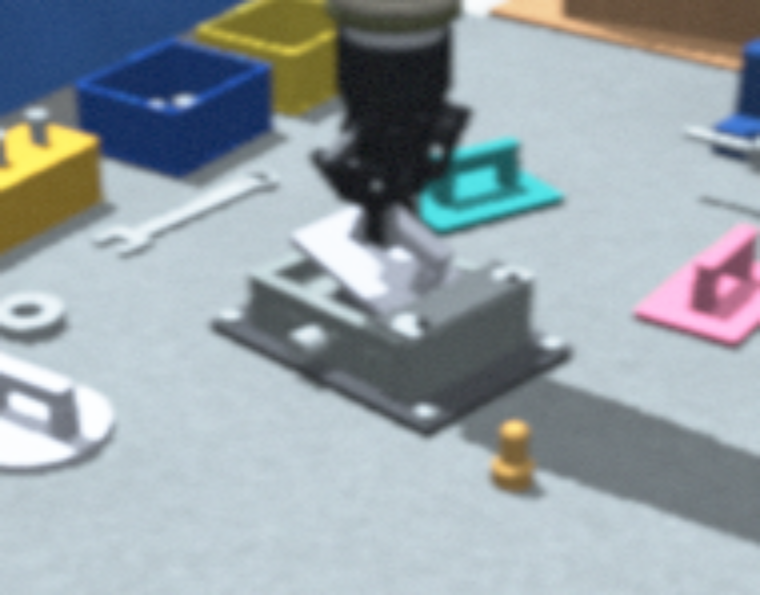

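View pics/wrist7.png

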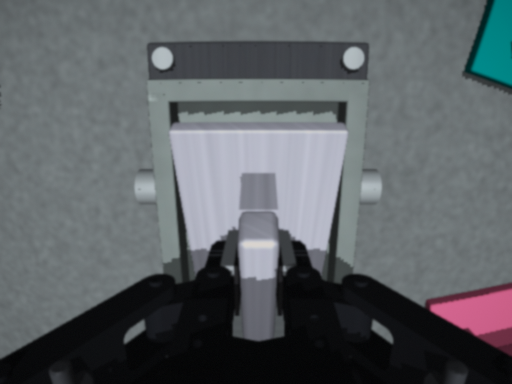

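move_arm(
  motion="0 0 -0.003 0; 0.003 -0.0005 -0.006 0; 0.0055 -0.001 -0.0095 0; 0.0075 -0.0015 -0.012 0; 0.009 -0.0015 -0.015 0; 0.011 -0.002 -0.0175 0; 0.013 -0.002 -0.0205 0; 0.0145 -0.0025 -0.023 0; 0.016 -0.0025 -0.0255 0; 0.016 -0.0025 -0.0255 0",
  force=20,
)

```text
clock: 11.45
position: [0.5339, -0.1354, 0.0719]
ee_rot: [0.542, 0.454, -0.539, 0.458]
ft_force: [5.5, -2.1, 7.4]
grip_width: 0.179
```

```bash
python3 tilt.py wrist8 155 225 s
```

```text
tilt 4.072042641735282 roll 0.05248482339578155 h0 -0.016599546750575917 4415 std 0.000565475179138421
TCP [ 0.53392788 -0.1353709   0.07191054] t 11.5 F [ 5.9028504  -1.0678326   9.26603686] yaw -9.710570522235477
```

View pics/wrist8.png

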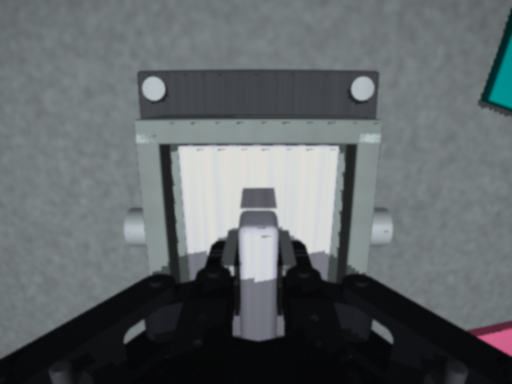

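move_arm(
  motion="-0.001 0 -0.0015 0; -0.002 0 -0.003 0; -0.003 0.0005 -0.0045 0; -0.004 0.0005 -0.006 0; -0.004 0.0005 -0.007 0; -0.004 0.0005 -0.007 0; -0.004 0.0005 -0.007 0",
)

```text
clock: 12.38
position: [0.5325, -0.1349, 0.0666]
ee_rot: [0.543, 0.453, -0.538, 0.459]
ft_force: [10.6, -1.5, 13.3]
grip_width: 0.173
```

```bash
python3 tilt.py wrist9 160 225 s
```

```text
tilt 0.024747123796332027 roll 0.003836849941680675 h0 -0.016109629308517476 4084 std 0.0005780451875866552
TCP [ 0.53246918 -0.13495396  0.06659145] t 12.425 F [11.0579711  -1.52932742 13.15387415] yaw -9.692288997802702
```

View pics/wrist9.png

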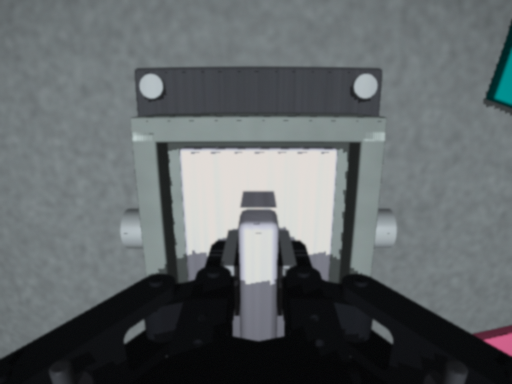

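move_arm(
  motion="0.002 0 0.001 0; 0.004 -0.0005 0.002 0; 0.005 -0.001 0.002 0; 0.005 -0.001 0.002 0",
)

```text
clock: 12.92
position: [0.5323, -0.135, 0.0665]
ee_rot: [0.54, 0.456, -0.54, 0.456]
ft_force: [-8.9, 1.8, 19.8]
grip_width: 0.173
```

```bash
python3 tilt.py wrist10 160 225 s
```

```text
tilt -0.08636298590080921 roll -0.02714892495264354 h0 -0.01601242167238985 4087 std 0.0005838522313239571
TCP [ 0.53234764 -0.13493655  0.06652529] t 12.975 F [-9.58013667  2.12634686 19.32846033] yaw -9.679144492658525
```

move_arm(
  motion="-0.0025 0.0005 0.002 0; -0.0025 0.0005 0.003 0; -0.0025 0.0005 0.003 0",
)

```text
clock: 13.35
position: [0.529, -0.1347, 0.0675]
ee_rot: [-0.54, -0.456, 0.541, -0.456]
ft_force: [-0.2, 0.3, -3.4]
grip_width: 0.172
```

move_arm(
  motion="0 0 -0.001 0; 0 0 -0.002 0; 0 0 -0.002 0; 0 0 -0.002 0",
)

```text
clock: 13.85
position: [0.5291, -0.1346, 0.0666]
ee_rot: [-0.54, -0.456, 0.541, -0.456]
ft_force: [-5.6, 0.3, 8.8]
grip_width: 0.182
```

```bash
python3 tilt.py wrist11 160 225 s
```

```text
tilt 0.0814049588205328 roll 0.00655832724035541 h0 -0.01615341322658795 4098 std 0.0005841990764225212
TCP [ 0.52908631 -0.13459678  0.06656328] t 13.9 F [-5.13882198 -0.4254289   7.73550935] yaw -9.693599572436455
```

move_arm(
  motion="0 0 0 0; 0 0 0 0; 0 0 0 0; 0 0 0 0",
  grip=0.5,
)

```text
clock: 14.4
position: [0.5291, -0.1346, 0.0658]
ee_rot: [0.54, 0.456, -0.54, 0.456]
ft_force: [-1.0, 0.5, 0.4]
grip_width: 0.5
```

move_arm(
  motion="0 0 0.01 0; 0 0 0.03 0; 0 0 0.06 0; 0 0 0.1 0; 0 0 0.14 0; 0 0 0.14 0; 0 0 0.14 0",
)

```text
clock: 15.28
position: [0.529, -0.1346, 0.2062]
ee_rot: [-0.54, -0.456, 0.54, -0.456]
ft_force: [-0.5, -0.6, -0.4]
grip_width: 0.499
```

Run:
```python
from h import *
snap('wrist','wrist12'); snap('side','side12'); o=get_obs(); print(o['position'],o['clock'],o['ft_force'])
z=load('side12'); cv2.imwrite('pics/side12c.png',cv2.resize(z['im'][80:250,160:350,::-1],None,fx=4,fy=3.5))
```

```text
[ 0.52853168 -0.13456628  0.20518047] 15.375 [-0.10341497 -0.98704423 -0.0564443 ]
```

View pics/wrist12.png

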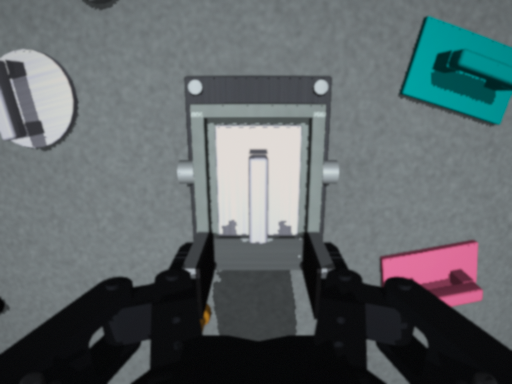

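View pics/side12c.png

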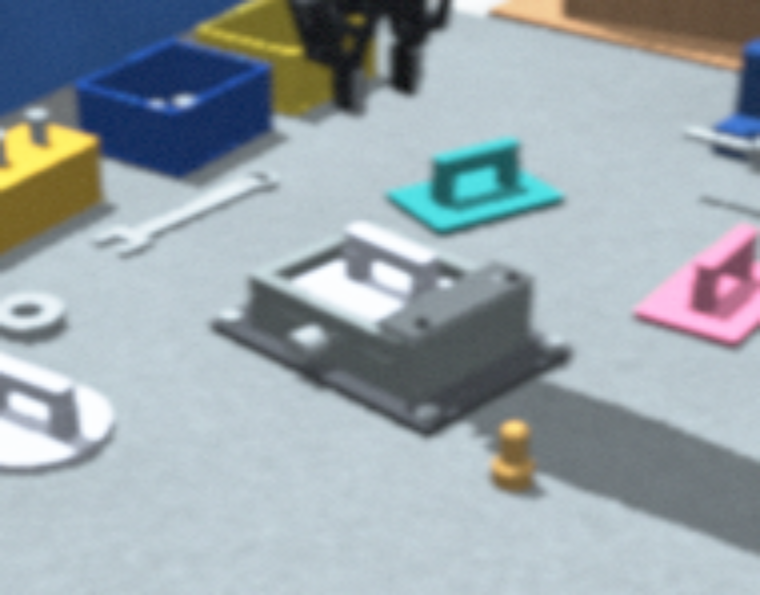

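Both views show the cover seated in the recess. In the wrist view the plate spans columns 215–302 and rows 125–235, with its near end under the lip. I'll check its height and tilt once more before handing in.

Run:
```python
from h import *
z=load('wrist12'); P=cloud(z); s=np.zeros(P.shape[:2],bool); s[132:215,222:244]=1; s[132:215,274:296]=1
q=P[s]; A=np.c_[q[:,:2]-q[:,:2].mean(0),np.ones(len(q))]; c=np.linalg.lstsq(A,q[:,2],rcond=None)[0]; print('slope deg',np.degrees(c[:2]),'top z',c[2])
p=onz(z,[[218,125],[300,125]],.05).mean(0)[:2]-[.517,-.1325]; f=np.array([.9858,-.1676]); print('+x edge housing x',p@f,'y',p@[.1676,.9858])
from workcell import hand_in
if abs(c[2]-.05)<.003 and np.abs(np.degrees(c[:2])).max()<1: print(hand_in())
```

```text
slope deg [ 6.7558609  -1.11762048] top z 0.05145604419189945
+x edge housing x 0.0587671281528272 y -0.00034901801686834064
```

Run:
```python
from h import *
z=load('wrist12'); P=cloud(z)
for v in range(90,250,8): print(v,[round(float(P[v,u,2])*1000,1) for u in (197,213,225,235,258,280,292,318)], P[v,225,:2].round(3))
```

```text
90 [15.7, 10.5, 11.1, 10.5, 10.8, 11.0, 10.8, 15.1] [ 0.612 -0.114]
98 [11.3, 9.6, 10.5, 11.3, 10.1, 10.2, 10.3, 12.2] [ 0.605 -0.113]
106 [60.6, 61.2, 60.7, 60.8, 60.8, 61.0, 61.2, 60.9] [ 0.597 -0.116]
114 [61.2, 59.6, 60.4, 60.6, 59.9, 61.3, 61.5, 59.2] [ 0.59  -0.115]
122 [60.0, 41.1, 40.6, 41.2, 39.9, 40.7, 41.0, 60.3] [ 0.582 -0.111]
130 [60.4, 41.0, 52.1, 49.9, 50.8, 50.5, 50.1, 60.5] [ 0.576 -0.111]
138 [59.4, 41.7, 51.6, 50.1, 50.2, 50.4, 50.1, 60.4] [ 0.569 -0.11 ]
146 [61.0, 39.3, 50.5, 50.2, 51.0, 50.3, 49.4, 60.6] [ 0.561 -0.108]
154 [61.1, 40.6, 52.0, 50.6, 77.7, 48.8, 50.4, 59.9] [ 0.554 -0.107]
162 [60.4, 39.9, 50.1, 50.2, 95.9, 50.5, 50.6, 59.9] [ 0.546 -0.105]
170 [60.4, 40.4, 50.3, 50.4, 96.8, 50.4, 51.1, 59.8] [ 0.539 -0.104]
178 [59.3, 40.7, 49.7, 52.1, 96.9, 50.3, 49.9, 60.3] [ 0.531 -0.102]
186 [60.0, 40.6, 49.6, 49.2, 96.6, 50.3, 50.3, 61.3] [ 0.523 -0.101]
194 [61.2, 40.3, 50.7, 49.6, 97.6, 50.8, 50.6, 60.7] [ 0.515 -0.099]
202 [60.2, 41.3, 49.7, 51.5, 96.3, 51.4, 51.0, 60.1] [ 0.507 -0.097]
210 [60.8, 40.4, 50.6, 50.8, 96.0, 51.0, 50.5, 59.9] [ 0.499 -0.096]
218 [58.8, 39.9, 49.9, 50.4, 96.9, 49.9, 51.1, 60.5] [ 0.491 -0.094]
226 [349.3, 39.7, 50.3, 49.8, 97.3, 49.7, 50.2, 59.9] [ 0.483 -0.092]
234 [215.3, 209.7, 48.9, 51.2, 96.2, 50.5, 51.5, 215.4] [ 0.473 -0.09 ]
242 [223.9, 211.8, 72.1, 71.2, 96.6, 72.5, 73.2, 223.2] [ 0.475 -0.093]
```

The plate is flat: its top reads about 50 mm everywhere, against a recess floor at about 40 mm. The slope came from a few zero-depth pixels left in the fit.

```bash
python3 -c "
from workcell import hand_in
print(hand_in())"
```

```text
the job is handed in; nothing more can be done
None
```

The long cover is seated in the gear housing, lying flat under the lip, and I handed the job in at about 15.4 s of the 40 s allowed.

**How it was done:**
- **Grasp:** I gripped the bar 13 mm off centre, away from the lip.
- **Tilt:** The moves can't tilt the tool, so I pressed the plate's far end on top of the lip until it turned to 21° in the light grip. I then gripped harder to hold that angle.
- **Insert:** I lowered the plate into the recess clear of the lip and slid its end about 12 mm under it, with no contact force.
- **Level and release:** I levelled the plate by lowering it onto the floor, still held. While easing off the side force I lifted it about 1 mm, so I set it down again. It measured level within 0.1° before I let go.

**Last checks:**
- **Height:** After release, the plate's top read 50 mm along its visible length, against a floor at 40 mm.
- **Position:** The plate spans about x = -61 to +59 mm in the housing, so roughly 17 mm is under the lip. It is centred in y to under 1 mm.
- **Surroundings:** The gripper was clear, 140 mm above the release height. The two other covers and the look-alikes were never touched.
- **Disagreement:** My final automatic plane fit reported a 6.8° slope and blocked the first hand-in. The row-by-row heights were flat, so I put it down to zero-depth pixels in the fit and did not rerun it.

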